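Hook a drive module out of a deep magazine

ROBOT

A 6-joint arm with a two-finger parallel gripper is mounted at the origin on the work surface. World frame = base frame: x ahead of the robot, y to its left, z up, the work surface at z = 0. Lengths are in m, angles in rad, forces in N, time in s.
With the tool pointing down it reaches from about 0.325 to 0.75 m from the base axis. Payload 7.6 kg.
Tool frame: the origin (TCP) lies at the very end of the fingers, on their centre line; the grasp point (between the pads) lies 19 mm behind it; z points along the fingers, y is the line along which they close (so a half turn about z gives the same grasp; the last joint's range is limited). The gripper opens to 85 mm and grips with 20 to 120 N. Pads are 22 mm wide; open, the fingers measure 114 mm over their backs; the gripper's body (76 mm by 85 mm) begins 54 mm behind the grasp point. The pads swing forward as they close: fully open they stand 13 mm farther back than shut.
Start: joints at [-1.281, 0.052, 1.401, -0, 1.689, -0.07], TCP at [0.185, -0.491, 0.2] pointing down, gripper open.
Joint ranges: [-2.9, 2.9], [-0.91, 2.17], [0.12, 2.37], [-1.06, 4.2], [0.26, 2.73], [-2.93, 2.93]. Speed limits (rad/s): [2.57, 2.57, 3.01, 3.14, 3.14, 3.14].

INTERFACE

Orientations are given as a unit quaternion [w, x, y, z].
In Python, from plant import r, planner, telemetry, cams, order gives the robot as it stands. Calls block until the motion is done:
- r.move_pose(position, orientation): joint-space move of the TCP to a pose.
- r.servo_line(position, ori=None, max_speed=0.15, until_force=None): straight line of the TCP; ori=None keeps the orientation; max_speed is the mean speed in m/s. With until_force (N) it stops when the force on the tool has changed by that much, and returns True; else False.
- r.move_j(angles): joint-space move.
- r.command_gripper(opening, grasp_force=None): finger opening in m; grasp_force is the grip in N (None keeps the last); returns when the fingers have stopped.
- r.dwell(seconds).
- planner.inverse_kinematics(position, orientation): joint angles nearest the present ones, or None.
- telemetry.get_state(): the state.
- cams.get_image(name): name is "scene" or "side" or "wrist"; returns (picture, depth): 420x560x3 uint8, blue, green, red; 420x560 float32, m along the optical axis (not along the pixel's ray), 0 where there is no reading.
- cams.camera_model(name): a dict with "fx", "fy", "cx", "cy" (pixels), "rvec" (rotation vector, rad) and "tvec" (3), from world to camera coordinates, as OpenCV has them. Camera axes: x right, y down, z forward; pixel columns grow to the right and rows downward; lengths in m; the calibration is good to about 2 mm. A picture is of the moment at which its call begins: read the wrist's pose just before it. camera_model takes no time and is no camera call; for the wrist camera it gives the pose at the moment of the call.
A pose or a line that the arm cannot do raises r.Unreachable and nothing moves.
- order.job_done(): hands the job in; it is judged then, once.
The state is a dict: "clock": time; "joints": joint angles; "dq": joint speeds; "joint_efforts": joint torques, N m; "tcp_pos": TCP position; "eef_rot": TCP orientation; "contact_force": force on the tool from outside, world axes, zero at the start; "torque": the same for the moment, N m; "gripper_width": finger opening in m; "finger_force": force on a finger pad.
Only numpy, scipy, OpenCV 4.12 (cv2) and the standard library are available. Lean on these libraries where they do the work, as an engineer would, in place of code of your own. Each camera call takes 0.05 s, during which the arm holds its last target. There are 200 camera calls.

TASK

Take the hooked picker from its fork stand, feel for the lifting eye of the drive module that sits pinched at the bottom of the deep narrow magazine, draw the module out with the picker, and set it down gently, not dropping it, upright in the shallow tray. Then hang the picker back in the fork of its stand and let go. Touch the module with the picker only, never pull on it with more than 12 N or push it sideways or down with more than 7 N, do not jab the magazine, and leave the other objects alone.

Things in the scene. Friction and masses are not known exactly. Their poses are not given: they have to be found in the camera images.
- picker: Hooked steel picker, 169 mm tall, 0.12 kg. Origin: underside of the hook's foot, on the stem's axis; z up the stem, x from stem to hook tip. Stem 6 mm thick. Foot 5 mm thick along +x, its bottom at z 0. Tip turns up at the foot's end: spans x 11.5 to 16.5 mm, its top at z 10 mm. The throat between stem and tip is 8.5 mm wide.
- picker_handle (a point): Centre of the picker's square plastic handle, 144 mm above the picker's origin; axes as the picker. Handle 20 x 20 mm, sides along x and y, from 119 to 169 mm over the picker's origin. Right below it a round flange 34 mm across and 4 mm thick, its underside 115 mm over the picker's origin.
- stand: Fixed picker stand. Origin: on the table under the hanging place. Two level prongs along its x, 14 mm gap, each 11 mm wide and 8 mm thick, tops at z 140 mm, free ends at x -23 mm; post 40 mm wide at x 51 to 69 mm; base 12 mm high. The picker hangs with its stem in the gap, flange on the prongs; lift it a little and take it out towards -x; it goes back the same way.
- stand_rest (a point): Point midway between the prongs, level with their tops, where the axis of the hung picker passes; the hung picker's origin is 115 mm below it; axes as the stand.
- magazine: Fixed deep narrow box, open on top. Origin: underside centre. Inside 90 (x) by 40 mm (y), floor at z 6 mm, rim at z 120 mm; walls 4 mm, the +x end clear; base plate 150 x 100 x 6 mm. On the inner +y wall (z 7 to 25 mm, |x| under 20 mm) a white spring shoe pinches the module against the -y wall, so that drawing it up takes about 4 to 8 N for the first 25 mm.
- magazine_mouth (a point): Centre of the magazine's mouth, level with its rim; axes as the magazine.
- module: Drive module, black ribbed block on a steel sole, 84 (x) x 32 (y) x 24 mm, 0.17 to 0.27 kg. Origin: underside centre, z up. It starts on the magazine's floor, pinched, its x along the magazine's x, between 1.5 mm end chocks 10 mm high. A lifting eye stands on its top rail (see module_rail). It hangs tilted up to 18 degrees, one end low, if the eye is off centre.
- module_rail (a point): Middle of the rail on the module's top, 24 mm over its origin; axes as the module. On the rail, clamped tight anywhere from x -13 to +13 mm (not measured: feel or look for it), stands the steel eye: a staple through which a hook passes along x. Its level bar along y is 5 mm thick, underside 27.5 mm and top 32.5 mm over the rail; 19 mm clear between its legs, centred in y.
- tray: Fixed shallow tray 220 (x) x 170 (y) mm, walls 22 mm high and 4 mm thick, inner floor 4 mm above its underside. Origin: underside centre.
- wood_block: Bystander: loose L-shaped wooden puzzle block 75 x 25 x 50 mm.
- angle_block: Bystander: loose L-shaped grey block 60 x 30 x 50 mm.
- shell: Bystander: loose white rounded shell 90 x 60 x 44 mm.
There are look-alikes about, which are no part of the job. What is shaped like the magazine but red is not meant.

How it is judged:
On the way, in this order (a step that is already met when the one before it is completed fails the run):
1. the module hangs on the picker, clear of the magazine and above its rim (z of module in the frame of magazine above 0.121 m and contact force between picker and module above 0.5 N and contact force between module and magazine below 0.1 N), for 0.1 s.
2. the module rests upright on the tray's floor, free of the picker (x of module in the frame of tray between -0.09 and 0.09 m and y of module in the frame of tray between -0.066 and 0.066 m and z of module in the frame of tray between 0 and 0.01 m and angle between module's own z axis and vertical below 0.12 rad and linear speed of module below 0.03 m/s and contact force between picker and module below 0.1 N and contact force between module and tray above 0.8 N), for 0.2 s.
At the end, for the whole second after the job is handed in: The module stands upright (within 0.12 rad) at rest on the tray's floor, its centre inside the walls, and the picker hangs upright at rest in the fork: within 16 mm of the rest point, flange on the prongs (x of module in the frame of tray between -0.09 and 0.09 m and y of module in the frame of tray between -0.066 and 0.066 m and z of module in the frame of tray between 0 and 0.01 m and angle between module's own z axis and vertical below 0.12 rad and linear speed of each of module, picker below 0.03 m/s and horizontal distance between picker and stand_rest below 0.016 m and z of picker in the frame of stand_rest between -0.12 and -0.11 m and angle between picker's own z axis and vertical below 0.1 rad and contact force between module and picker below 0.1 N); the robot touches nothing.
It fails at once if the picker pulls the module with more than 12 N, or pushes it sideways or down (hook not under load at the eye's bar) with more than 7 N (contact force between picker and module above 12 N or (contact force between picker and module above 7 N and z of picker in the frame of module below 0.0435 m)).
It fails at once if the picker jabs the magazine with more than 20 N (contact force between picker and magazine above 20 N).
It fails at once if the gripper touches the module (contact force between any of the fingers, the arm and module above 0.5 N).
It fails at once if the module is dropped: off the hook and low, moving at over 0.5 m/s (linear speed of module above 0.5 m/s and contact force between picker and module below 0.1 N and z of module in the frame of tray below 0.04 m).
It fails at once if a bystander is moved more than 15 mm (distance of any of wood_block, angle_block, shell from where it was at the start of the episode above 0.015 m).
It also fails if it takes over 72 s, if anything falls off the work surface, if the arm or the gripper's body presses on something with over 40 N, if the wrist force passes 120 N, or if a joint passes its speed limit or range.

## Working session

There is one attempt and no reset: what is moved stays moved. The work goes in short steps, each a Python script; the robot and the scene stay as the last script left them, time stands still between calls to the robot, and variables do not carry over. Pictures are saved under pics/ and viewed, at most 10 in all, crops included, and the job is handed in when it is done.

```bash
ls; mkdir -p pics
python3 - <<'E'
from plant import r, planner, telemetry, cams, order
import cv2,numpy as np
for n in("scene","side"):
    im,d=cams.get_image(n); np.savez(f"pics/{n}.npz",im=im,d=d); cv2.imwrite(f"pics/{n}.png",im)
    m=cams.camera_model(n); R=cv2.Rodrigues(np.array(m["rvec"],float))[0]; print(n,m["fx"],-R.T@np.array(m["tvec"]).ravel(), R[2])
s=telemetry.get_state(); print(s["clock"],s["eef_rot"],s["contact_force"])
E
```

```text
pics
scene 546.0429282570831 [1.11560023 0.47077021 1.15419612] [-0.40454983 -0.39492385 -0.82484822]
side 412.2275978222058 [0.17668186 0.56209637 0.88076232] [ 0.41706911 -0.5390696  -0.73174949]
0.1 [-6.96604283e-04  9.83860006e-01  1.78938533e-01 -7.39800934e-05] [-0.93712888  0.02542527 -0.27344042]
```

View pics/scene.png

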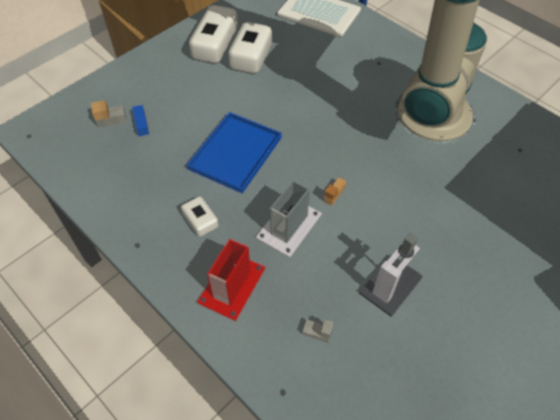

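View pics/side.png

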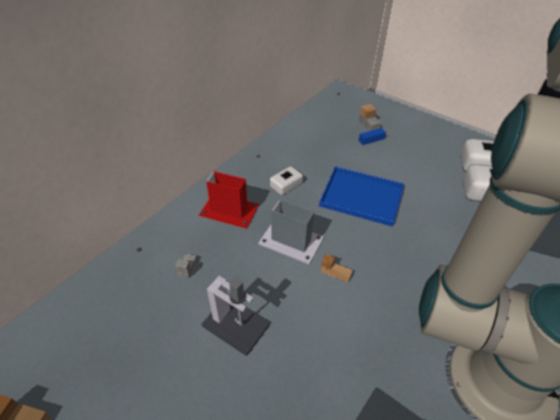

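Scene view: the grey magazine on its white plate is near (290,215), the blue tray at (235,150), and the stand at (395,270) with the picker handle at (407,245). The bystanders are wood (335,190), angle (318,328) and shell (200,215); the red box at (230,275) is the decoy. In the side view the magazine is at (292,225), the tray at (362,195) and the stand at (235,315).

```bash
cat > h.py <<'E'
from plant import r, planner, telemetry, cams, order
import cv2,numpy as np
from scipy.spatial.transform import Rotation as Ro
def cam(n):
    m=cams.camera_model(n); R=cv2.Rodrigues(np.array(m["rvec"],float))[0]
    return m,R,-R.T@np.array(m["tvec"],float).ravel()
def rays(uv,c):
    m,R,o=c; uv=np.asarray(uv,float).reshape(-1,2)
    return np.c_[(uv[:,0]-m["cx"])/m["fx"],(uv[:,1]-m["cy"])/m["fy"],np.ones(len(uv))]@R
def plane(uv,z,c):
    d=rays(uv,c); return c[2]+d*((z-c[2][2])/d[:,2])[:,None]
def two(uv1,c1,uv2,c2):
    a=rays(uv1,c1)[0];b=rays(uv2,c2)[0]
    s=np.linalg.lstsq(np.c_[a,-b],c2[2]-c1[2],rcond=None)[0]
    p,q=c1[2]+a*s[0],c2[2]+b*s[1]; return (p+q)/2,np.linalg.norm(p-q)
def cloud(d,c):
    v,u=np.nonzero(d>0); return c[2]+rays(np.c_[u,v],c)*d[v,u][:,None],u,v
def proj(P,c):
    q=(np.atleast_2d(P)-c[2])@c[1].T; return np.c_[q[:,0]/q[:,2]*c[0]["fx"]+c[0]["cx"],q[:,1]/q[:,2]*c[0]["fy"]+c[0]["cy"]]
def down(yaw):  # tool down, tool y-axis (closing) at world angle yaw-90.. : x at yaw
    return np.roll((Ro.from_euler('z',yaw)*Ro.from_euler('x',np.pi)).as_quat(),1)
E
python3 - <<'E'
from h import *
for n in("scene","side"):
    f=np.load(f"pics/{n}.npz"); im,d=f["im"],f["d"]; c=cam(n)
    hsv=cv2.cvtColor(im,cv2.COLOR_BGR2HSV)
    P,u,v=cloud(d,c); print(n,"cov",(d>0).mean(), "table z",np.median(P[:,2]))
    # tray: blue mask, largest blob, rim plane
    k=cv2.inRange(hsv,(105,150,60),(125,255,255)); cs,_=cv2.findContours(k,0,2); t=max(cs,key=cv2.contourArea)
    W=plane(t,0.022,c); rc=cv2.minAreaRect((W[:,:2]*1000).astype(np.float32)); print("tray",rc)
    # magazine base: white plate
    box={"scene":(250,180,330,255),"side":(255,195,330,265)}[n]
    print("px",[ (p,hsv[p[1],p[0]].tolist()) for p in ([(265,235),(290,247),(290,220),(400,300),(407,243)] if n=="scene" else [(265,243),(310,255),(292,225),(230,330),(236,290)])])
    # clouds by height
    L=(P[:,0]>.2)&(P[:,0]<.9)&(P[:,1]>-.6)&(P[:,1]<.4)
    for lo,hi in((.1,.13),(.13,.145),(.145,.22)):
        for nm,b in (("mag",{"scene":(260,175,325,240),"side":(262,195,320,250)}[n]),("stand",{"scene":(340,225,425,310),"side":(195,270,280,350)}[n])):
            s=L&(P[:,2]>lo)&(P[:,2]<hi)&(u>b[0])&(u<b[2])&(v>b[1])&(v<b[3]); Q=P[s]
            if len(Q)>5: print(nm,lo,len(Q),Q.mean(0).round(3),cv2.minAreaRect((Q[:,:2]*1000).astype(np.float32)))
E
```

```text
scene cov 0.9962457482993198 table z 0.0006569621821754801
tray ((517.5208740234375, -293.26104736328125), (227.27317810058594, 175.8350067138672), 16.998703002929688)
px [((265, 235), [6, 7, 188]), ((290, 247), [0, 8, 192]), ((290, 220), [79, 20, 102]), ((400, 300), [120, 3, 76]), ((407, 243), [53, 15, 67])]
mag 0.1 529 [ 0.581 -0.029  0.114] ((578.983642578125, -29.697391510009766), (101.9980697631836, 50.29192352294922), 11.715067863464355)
stand 0.1 151 [0.572 0.258 0.115] ((549.7011108398438, 262.0880126953125), (39.445045471191406, 69.73131561279297), 78.56437683105469)
stand 0.13 453 [0.548 0.256 0.14 ] ((532.4481811523438, 252.88720703125), (95.52725219726562, 40.563453674316406), 4.741815567016602)
stand 0.145 269 [0.518 0.253 0.175] ((534.9729614257812, 252.76060485839844), (68.89230346679688, 32.81537628173828), 4.595138072967529)
side cov 0.9959906462585034 table z 0.0014160285476989554
tray ((510.1169738769531, -285.7140197753906), (217.35037231445312, 184.13597106933594), 16.975378036499023)
px [((265, 243), [140, 13, 174]), ((310, 255), [139, 11, 178]), ((292, 225), [96, 25, 103]), ((230, 330), [114, 19, 66]), ((236, 290), [90, 3, 83])]
mag 0.1 555 [ 0.579 -0.025  0.113] ((579.9552612304688, -26.242271423339844), (98.7170639038086, 53.52687072753906), 11.4844970703125)
stand 0.1 100 [0.565 0.267 0.114] ((562.9005126953125, 261.5400695800781), (44.04446029663086, 17.083518981933594), 70.69769287109375)
stand 0.13 485 [0.538 0.26  0.14 ] ((533.706298828125, 255.4744110107422), (93.16604614257812, 41.629634857177734), 5.433812141418457)
stand 0.145 289 [0.51  0.258 0.175] ((511.71142578125, 254.67214965820312), (29.535337448120117, 29.583341598510742), 61.54327392578125)
```

Run:
```python
from h import *
s=telemetry.get_state(); q=s["eef_rot"]; T=Ro.from_quat(np.roll(q,-1)).as_matrix()
m,R,o=cam("wrist"); off=T.T@(o-s["tcp_pos"]); ax=T.T@R[2]; print("cam in tool",off.round(3),"axis",ax.round(3),"imgx",(T.T@R[0]).round(2),m["fx"])
yaw=np.radians(185)
def look(P,h,yaw,name):
    q=down(yaw); T=Ro.from_quat(np.roll(q,-1)).as_matrix(); a=T@ax; o=np.array(P)-a*(h/-a[2]); tcp=o-T@off
    print(name,"tcp",tcp.round(3)); r.move_pose(tcp,q); c=cam("wrist"); im,d=cams.get_image("wrist")
    np.savez(f"pics/{name}.npz",im=im,d=d,R=c[1],o=c[2],k=[c[0][x] for x in("fx","fy","cx","cy")]); cv2.imwrite(f"pics/{name}.png",im)
look((.58,-.028,.1),.33,np.radians(101.6),"mag1")
look((.53,.255,.14),.30,yaw,"st1")
print(telemetry.get_state()["clock"])
a,b=cv2.imread("pics/mag1.png"),cv2.imread("pics/st1.png")
cv2.imwrite("pics/w1.png",cv2.resize(np.vstack([a[40:340],b[40:340]]),None,fx=1,fy=1))
```

```text
cam in tool [ 0.069  0.001 -0.174] axis [-0.27   0.     0.963] imgx [ 0.  1. -0.] 347.2647233543488
mag1 tcp [ 0.574 -0.005  0.256]
st1 tcp [0.515 0.252 0.266]
3.4667
```

View pics/w1.png

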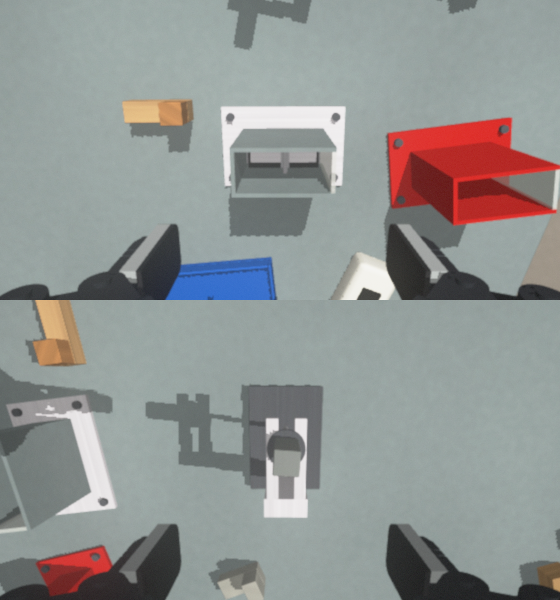

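Top half: the magazine mouth is at (285,165) with the clear end on the right and the eye near (285,160). Bottom half: the picker handle sits at (287,460) in the fork, square to the prongs, with the post at (286,505). I'll measure with depth masks and zoom in.

Run:
```python
from h import *
def ld(n):
    f=np.load(f"pics/{n}.npz"); k=f["k"]; return f["im"],f["d"],(dict(fx=k[0],fy=k[1],cx=k[2],cy=k[3]),f["R"],f["o"])
im,d,c=ld("st1"); P,u,v=cloud(d,c)
box=(u>235)&(u<330)&(v>110)&(v<270)
def rect(s,n):
    Q=P[s]; print(n,len(Q),Q.mean(0).round(4),"zmed",np.median(Q[:,2]).round(4),np.round(cv2.minAreaRect((Q[:,:2]*1000).astype(np.float32))[0],1),np.round(cv2.minAreaRect((Q[:,:2]*1000).astype(np.float32))[1:][0],1),cv2.minAreaRect((Q[:,:2]*1000).astype(np.float32))[2])
rect(box&(P[:,2]>.185),"handle top"); rect(box&(P[:,2]>.136)&(P[:,2]<.1425),"prongs"); rect(box&(P[:,2]>.006)&(P[:,2]<.016),"base");rect(box&(P[:,2]>.1425)&(P[:,2]<.148),"flange")
im2,d2,c2=ld("mag1"); P,u,v=cloud(d2,c2); box=(u>200)&(u<360)&(v>120)&(v<250)
rect(box&(P[:,2]>.114)&(P[:,2]<.126),"rim")
i=box&(P[:,2]>.025)&(P[:,2]<.075)&(u>240)&(u<330)&(v>180)&(v<225)
print("inside hist",np.histogram(P[i][:,2],np.arange(.02,.08,.005)))
s=np.load("pics/side.npz")["im"]; A=cv2.resize(im2[165:245,215:355],(700,400),interpolation=2); B=cv2.resize(s[265:355,190:285],(380,360),interpolation=2)[:200*2][:190]
B=cv2.resize(s[270:350,195:275],(200,200),interpolation=2); C=cv2.resize(np.load("pics/scene.npz")["im"][225:310,350:435],(200,200),interpolation=2); D=cv2.resize(im[110:270,230:340],(137,200),interpolation=2)
bot=np.hstack([B,C,D]); bot=cv2.copyMakeBorder(bot,0,0,0,700-bot.shape[1],0); cv2.imwrite("pics/z1.png",np.vstack([A[:,:],bot]))
```

```text
handle top 776 [0.5117 0.2528 0.1939] zmed 0.1942 [512.7 252.8] [20.5 20. ] 0.32755693793296814
prongs 2110 [0.5418 0.2552 0.1403] zmed 0.1403 [532.7 254.5] [92.5 39.2] 4.809315204620361
base 4651 [0.5139 0.2523 0.0123] zmed 0.0123 [529.5 254.4] [129.4  90.1] 4.575122356414795
flange 451 [0.5071 0.2512 0.1444] zmed 0.1444 [531.8 251. ] [33.8 73.9] 84.10137939453125
rim 1684 [ 0.5794 -0.0284  0.1196] zmed 0.1201 [579.5 -29.1] [98.2 48.6] 11.705462455749512
inside hist (array([  0, 586, 548, 101,  90, 102, 122, 146, 211, 138, 163]), array([0.02 , 0.025, 0.03 , 0.035, 0.04 , 0.045, 0.05 , 0.055, 0.06 ,
       0.065, 0.07 , 0.075]))
```

View pics/z1.png

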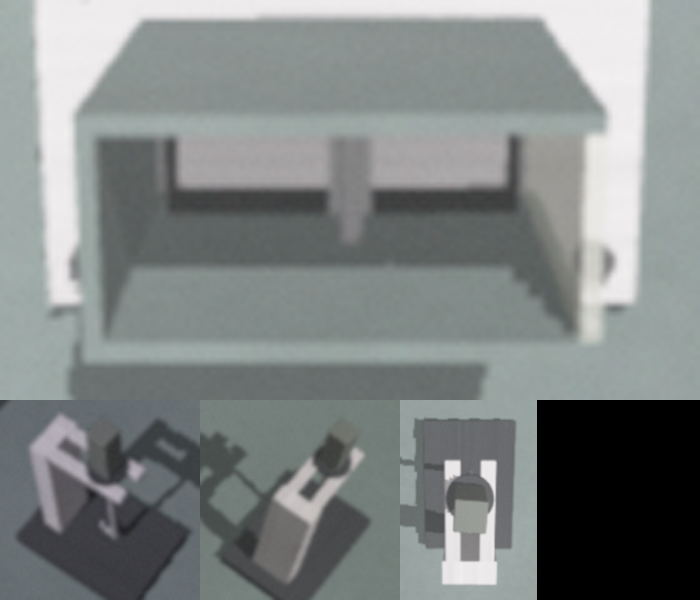

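Run:
```python
from h import *
f=np.load("pics/mag1.npz"); k=f["k"]; d=f["d"]; im=f["im"]; c=(dict(fx=k[0],fy=k[1],cx=k[2],cy=k[3]),f["R"],f["o"])
a=np.radians(11.65); o=np.array([.5795,-.0288,0])
for vv in range(192,218,2):
    u=np.arange(279,292); X=c[2]+rays(np.c_[u,u*0+vv],c)*d[vv,u][:,None]-o
    x=X[:,0]*np.cos(a)+X[:,1]*np.sin(a); y=-X[:,0]*np.sin(a)+X[:,1]*np.cos(a)
    print(vv," ".join(f"{p*1e3:.0f},{q*1e3:.0f},{z*1e3:.0f}" for p,q,z in zip(x,y,X[:,2])), im[vv,279:292,1].tolist())
s=np.load("pics/side.npz")["im"]; cs=cam("side")
for nm,yw in(("+x",0),("+y",90),("-x",180),("-y",270)):
    t=np.radians(yw); b=np.array([.512,.2528,.025]); e=np.array([np.cos(t),np.sin(t),0])
    print(nm,proj([b,b+.014*e,b+.014*e+[0,0,.01]],cs).round(1).tolist())
cv2.imwrite("pics/z2.png",cv2.resize(s[295:335,215:265],None,fx=12,fy=12,interpolation=2))
```

```text
192 -4,20,121 -3,20,121 -2,20,120 -1,20,120 -0,20,120 1,20,120 2,20,121 3,20,121 3,20,121 4,20,120 5,19,118 6,20,121 7,20,120 [164, 156, 148, 145, 142, 147, 148, 145, 147, 151, 159, 165, 164]
194 -5,-3,30 -4,-3,30 -3,-3,32 -1,-3,31 -0,4,61 1,4,63 2,4,62 3,4,62 4,4,61 6,-3,31 7,-3,33 8,-3,30 9,-3,29 [160, 151, 136, 127, 126, 131, 131, 129, 131, 139, 152, 164, 165]
196 -5,-6,30 -4,-6,30 -3,-6,31 -1,-5,32 -0,2,61 1,2,64 2,2,64 -0,91,430 4,2,62 6,-5,31 7,-5,33 8,-6,31 9,-6,30 [160, 154, 137, 130, 126, 130, 131, 130, 131, 136, 153, 161, 163]
198 -5,-8,30 -4,-8,30 -3,-8,33 -1,-8,31 -0,-1,60 1,-1,61 2,0,64 3,-0,63 4,-0,62 6,-8,31 7,-8,31 8,-8,31 9,-8,30 [164, 151, 137, 127, 125, 129, 130, 129, 131, 138, 151, 165, 164]
200 -5,-10,31 -4,-11,30 -3,-10,34 -1,-10,31 -0,-2,62 1,-2,64 2,-2,62 3,-3,62 4,-3,61 6,-10,32 7,-10,32 8,-10,31 9,-10,31 [161, 153, 136, 126, 127, 131, 130, 128, 130, 139, 153, 162, 164]
202 -5,-13,31 -4,-13,30 -3,-12,33 -1,-13,32 -0,-5,60 1,-5,62 2,-4,64 3,-5,62 4,-5,61 6,-13,32 7,-12,33 8,-13,30 9,-13,31 [128, 126, 131, 127, 124, 128, 132, 129, 130, 128, 128, 129, 129]
204 -
[... 791 characters left out ...]
-16,61 2,-16,62 3,-16,63 4,-16,62 5,-21,47 7,-20,49 8,-20,47 9,-20,47 [98, 99, 98, 102, 115, 123, 124, 117, 105, 98, 98, 96, 99]
214 -5,-20,55 -4,-21,55 -2,-21,55 -1,-20,56 -0,-21,55 1,-21,54 2,-19,61 3,-20,55 4,-20,56 5,-21,55 7,-20,56 8,-21,55 9,-20,55 [99, 99, 100, 100, 100, 101, 101, 102, 99, 96, 97, 97, 97]
216 -5,-20,63 -4,-20,64 -2,-20,63 -1,-20,63 -0,-21,62 1,-21,62 2,-21,62 3,-20,64 4,-20,63 5,-21,62 6,-20,65 8,-21,62 9,-21,61 [97, 95, 97, 97, 97, 96, 97, 99, 96, 96, 99, 97, 97]
+x [[241.3, 323.9], [236.6, 320.4], [236.3, 318.2]]
+y [[241.3, 323.9], [237.1, 328.3], [236.8, 326.2]]
-x [[241.3, 323.9], [245.9, 327.4], [245.7, 325.3]]
-y [[241.3, 323.9], [245.3, 319.4], [245.1, 317.3]]
```

View pics/z2.png

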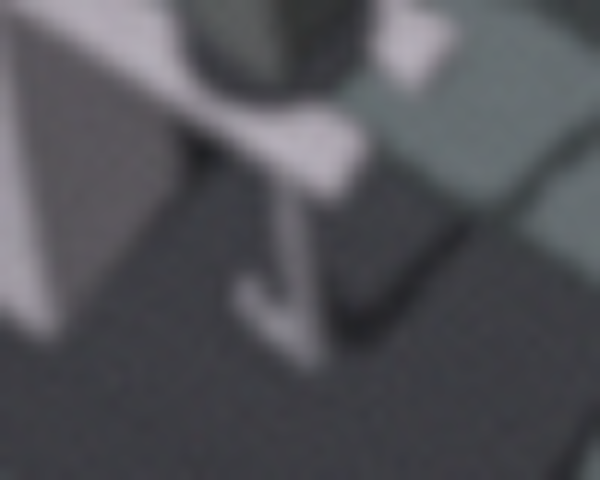

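The side zoom shows the stem foot at (241,325) and the hook tip at (236,319), so the hook points to world +x. The eye bar spans magazine x from -0.5 to 4.5 mm and is centred at y≈-4. Next I take the picker.

```bash
cat >> h.py <<'E'
A=np.radians(11.65); S=np.radians(4.8); MO=np.array([.5795,-.0288]); HZ=.130; REST=np.array([.5105,.2527])
def rot(a,p): return np.array([np.cos(a)*p[0]-np.sin(a)*p[1],np.sin(a)*p[0]+np.cos(a)*p[1]])
def mag(x,y,z): return np.r_[MO+rot(A,(x,y)),z+HZ]      # tcp for picker origin at mag x,y, world z
def stand(x,y,z): return np.r_[REST+rot(S,(x,y)),z]     # tcp for tcp height z
def st(t=""):
    s=telemetry.get_state(); print(t,round(s["clock"],2),np.round(s["tcp_pos"],4),"F",np.round(s["contact_force"],2),"w",round(s["gripper_width"],4)); return s
def snap(n,f): im,d=cams.get_image(n); np.savez(f"pics/{f}.npz",im=im,d=d); cv2.imwrite(f"pics/{f}.png",im); return im,d
E
python3 - <<'E'
from h import *
q=down(np.radians(0.3))
r.move_pose([.511,.2528,.25],q); r.command_gripper(.05)
r.servo_line([.511,.2528,.155],max_speed=.1); r.command_gripper(0.0,40); st("grip")
r.servo_line([.511,.2528,.164],max_speed=.03); st("up")
r.servo_line(np.r_[np.array([.511,.2528])+rot(S,(-.065,0)),.164],max_speed=.08); st("out")
r.servo_line([.446,.2473,.29],max_speed=.15)
s=st("high"); snap("scene","held"); snap("side","heldside")
r.move_pose(mag(-.0205,-.004,.155),down(A)); st("over mag")
a,_=snap("wrist","overw"); b,_=snap("scene","overs"); c,_=snap("side","overd")
cv2.imwrite("pics/v3.png",np.hstack([cv2.resize(b[130:260,220:360],(420,390)),cv2.resize(c[120:260,230:370],(380,390))]))
E
```

```text
grip 8.1 [0.5113 0.253  0.1557] F [-0.24  0.81  3.07] w 0.0186
up 8.55 [0.511  0.2527 0.1639] F [ 0.66  0.45 -0.66] w 0.0182
out 9.51 [0.4465 0.2474 0.164 ] F [-0.75  0.4  -0.87] w 0.0187
high 10.5 [0.4458 0.2472 0.2888] F [ 0.24 -0.22 -1.08] w 0.0185
over mag 11.78 [ 0.5602 -0.0359  0.285 ] F [ 0.7   0.36 -1.18] w 0.0188
```

View pics/v3.png

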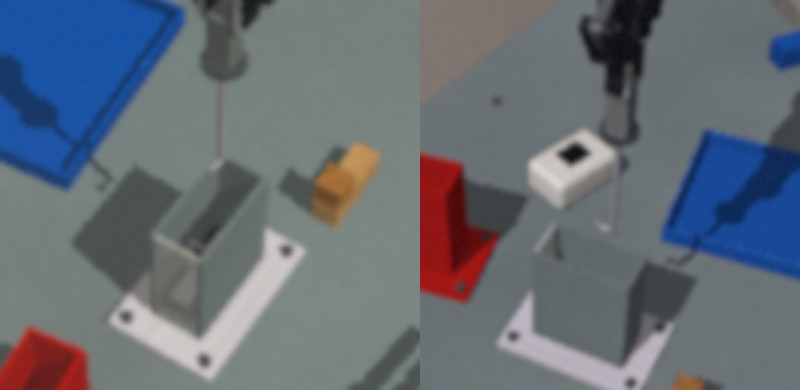

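The picker is held upright over the mouth, hook pointing towards the clear end. Lower it and feel.

Run:
```python
from h import *
print("hit",r.servo_line(mag(-.0205,-.004,.085),max_speed=.08,until_force=4)); 
print("hit",r.servo_line(mag(-.0205,-.004,.039),max_speed=.03,until_force=2.5)); st("down")
r.dwell(.2)
h=r.servo_line(mag(.004,-.004,.039),max_speed=.012,until_force=2.0); s=st(f"feel {h}")
p=rot(-A,s["tcp_pos"][:2]-MO); print("mag xy mm",p*1e3)
print("foot xy at feel expected -3.5")
```

```text
hit False
hit False
down 14.63 [ 0.5603 -0.0369  0.1692] F [-0.65  0.09 -1.6 ] w 0.0186
feel True 16.43 [ 0.5803 -0.0327  0.168 ] F [-1.35 -1.54  0.35] w 0.0184
mag xy mm [ 0.02861069 -3.93758118]
foot xy at feel expected -3.5
```

Run:
```python
from h import *
def avg(t):
    L=[]
    for _ in range(12): L.append(telemetry.get_state()["contact_force"]); r.dwell(.02)
    L=np.array(L); m=L.mean(0); print(t,"F mean",np.r_[rot(-A,m[:2]),m[2]].round(2),"sd",L.std(0).round(2))
avg("now"); s=st()
a,d=snap("wrist","feelw"); b,_=snap("scene","feels"); c,_=snap("side","feeld")
r.servo_line(mag(-.007,-.004,.039),max_speed=.02); avg("back"); st()
cv2.imwrite("pics/v4.png",np.hstack([cv2.resize(a[60:340,180:400],(330,420)),cv2.resize(b[170:240,255:325],(420,420),interpolation=2)]))
```

```text
now F mean [-1.3  -0.33 -0.4 ] sd [0.52 0.59 0.47]
 16.62 [ 0.58   -0.0326  0.1672] F [-1.8  -0.65  0.06] w 0.0183
back F mean [-0.03 -0.08 -1.05] sd [0.57 0.36 0.51]
 17.48 [ 0.5735 -0.0341  0.169 ] F [-0.19 -0.64 -0.69] w 0.0187
```

View pics/v4.png

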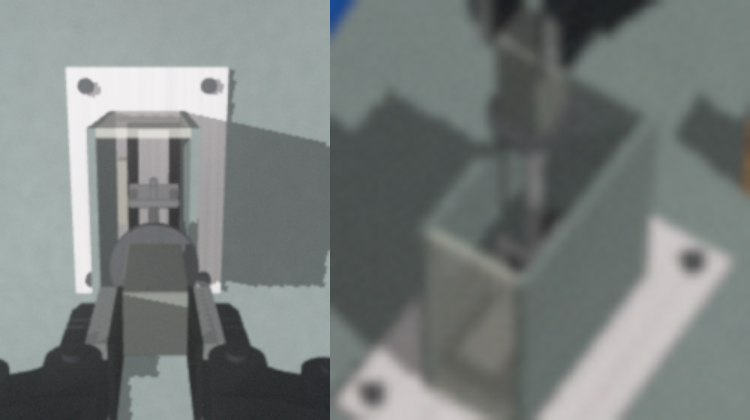

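The wrist view shows the bar at (153,195) with the hook tip just beyond it at (153,183), centred between the legs. I felt stem contact at x≈0. I'll centre the bar in the throat and lift slowly.

```bash
cat >> h.py <<'E'
def avg(t,n=8):
    L=[]
    for _ in range(n): L.append(telemetry.get_state()["contact_force"]); r.dwell(.02)
    m=np.mean(L,0); s=telemetry.get_state(); print(t,round(s["clock"],2),"F",np.r_[rot(-A,m[:2]),m[2]].round(2),"tcp",np.round(s["tcp_pos"],4)); return m
E
python3 - <<'E'
from h import *
r.servo_line(mag(-.0018,-.004,.039),max_speed=.02); avg("centred")
r.servo_line(mag(-.0018,-.004,.049),max_speed=.02); avg("pre")
h=r.servo_line(mag(-.0018,-.004,.056),max_speed=.008,until_force=2.5); avg(f"engage {h}")
z=telemetry.get_state()["tcp_pos"][2]-HZ
for k in range(1,4):
    r.servo_line(mag(-.0018,-.004,z+.003*k),max_speed=.008); avg(f"lift {k}",4)
E
```

```text
centred 18.02 F [-0.97 -0.12 -0.89] tcp [ 0.5784 -0.0331  0.1689]
pre 18.81 F [-0.83 -0.13 -0.8 ] tcp [ 0.5785 -0.0331  0.179 ]
engage True 19.57 F [-0.55  0.1  -1.13] tcp [ 0.5776 -0.0331  0.182 ]
lift 1 20.16 F [-0.38  0.09 -6.66] tcp [ 0.5783 -0.033   0.1843]
lift 2 20.75 F [ 0.01  0.29 -4.95] tcp [ 0.5786 -0.0331  0.1883]
lift 3 21.34 F [-0.2   0.27 -5.64] tcp [ 0.5786 -0.0331  0.1912]
```

Run:
```python
from h import *
x=-.0022
r.servo_line(mag(x,-.004,.086),max_speed=.015); avg("a",4)
r.servo_line(mag(x,-.003,.098),max_speed=.02); avg("b",4)
r.servo_line(mag(x,0,.12),max_speed=.03); avg("c",4)
r.servo_line(mag(x,0,.20),max_speed=.05); avg("d",8)
c,_=snap("side","lift"); b,_=snap("scene","lifts"); cv2.imwrite("pics/v5.png",np.hstack([cv2.resize(b[100:240,220:360],(400,400)),cv2.resize(c[100:240,230:370],(400,400))]))
```

```text
a 23.23 F [-0.16 -0.21 -3.39] tcp [ 0.5781 -0.0332  0.2159]
b 24.04 F [-0.24 -0.09 -3.83] tcp [ 0.5779 -0.0322  0.2278]
c 25.0 F [-0.36 -0.35 -3.6 ] tcp [ 0.5773 -0.0292  0.2497]
d 26.88 F [ 0.1  -0.19 -3.54] tcp [ 0.5773 -0.0292  0.3298]
```

View pics/v5.png

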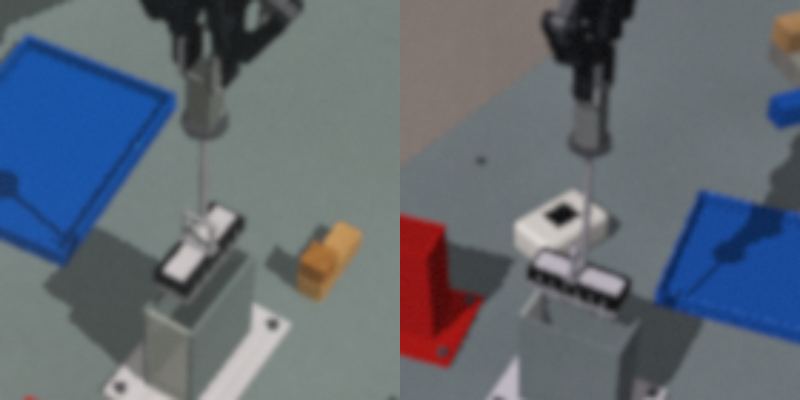

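The module hangs nearly level, clear of the magazine. Next, carry it to the tray and set it down.

Run:
```python
from h import *
T=np.array([.514,-.2895])-rot(A,(.005,0))
t=lambda x,z: np.r_[T+rot(A,(x,0)),z+HZ]
r.servo_line(t(0,.19),max_speed=.08); avg("over")
r.servo_line(t(0,.075),max_speed=.06); avg("low")
r.servo_line(t(0,.056),max_speed=.02); avg("near")
r.servo_line(t(0,.0475),max_speed=.008); avg("set")
r.servo_line(t(0,.040),max_speed=.012); avg("unhook")
snap("scene","set"); c,_=snap("side","setd"); b=np.load("pics/set.npz")["im"]; w,_=snap("wrist","setw")
cv2.imwrite("pics/v6.png",np.hstack([cv2.resize(b[90:210,170:290],(400,400)),cv2.resize(c[140:240,310:410],(400,400))]))
```

```text
over 30.64 F [ 0.22  0.06 -3.56] tcp [ 0.5091 -0.2904  0.3201]
low 32.84 F [-0.11 -0.05 -3.52] tcp [ 0.5092 -0.2906  0.2052]
near 34.08 F [ 0.08  0.1  -3.47] tcp [ 0.5091 -0.2905  0.1862]
set 35.42 F [-0.37  0.26 -1.14] tcp [ 0.5091 -0.2905  0.1775]
unhook 36.33 F [-0.16 -0.17 -1.47] tcp [ 0.5091 -0.2905  0.1701]
```

View pics/v6.png

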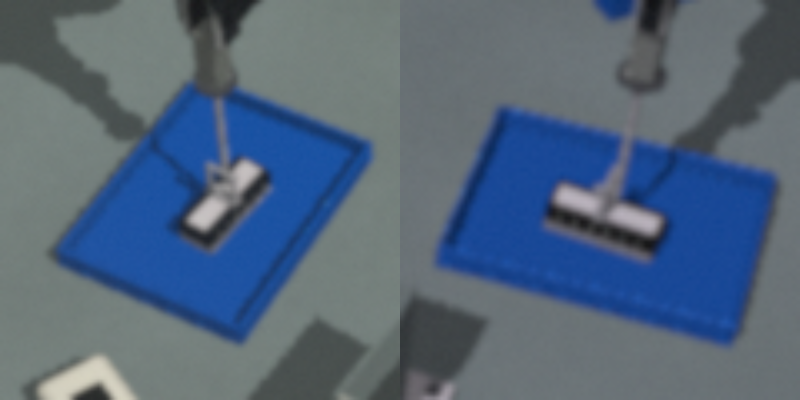

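The module stands flat in the tray, around (225,205) in the left crop and (605,220) in the right. Back the hook out and return the picker.

Run:
```python
from h import *
T=np.array([.514,-.2895])-rot(A,(.005,0))
t=lambda x,z: np.r_[T+rot(A,(x,0)),z+HZ]
print("hit",r.servo_line(t(-.025,.040),max_speed=.03,until_force=3)); avg("out"); r.dwell(.1)
print("hit",r.servo_line(t(-.025,.18),max_speed=.1,until_force=5)); avg("up",4)
q=down(np.radians(.3)); G=np.array([.511,.2528])
r.move_pose([.446,.2473,.30],q)
r.servo_line(np.r_[G+rot(S,(-.065,0)),.165],max_speed=.1); avg("pre")
print("hit",r.servo_line(np.r_[G,.165],max_speed=.05,until_force=4)); avg("in")
print("hit",r.servo_line(np.r_[G,.153],max_speed=.015,until_force=2.5)); avg("down"); s=st()
b,_=snap("scene","hang"); c,_=snap("side","hangd"); d,_=snap("scene","fin")
cv2.imwrite("pics/v7.png",np.hstack([cv2.resize(b[220:310,345:435],(400,400)),cv2.resize(c[270:350,195:275],(400,400))]))
```

```text
hit False
out 37.59 F [ 0.27 -0.04 -1.18] tcp [ 0.4847 -0.2955  0.1699]
hit False
up 39.31 F [-0.2  -0.41 -1.37] tcp [ 0.4845 -0.2955  0.3093]
pre 42.91 F [ 0.14 -0.04 -1.38] tcp [0.4464 0.2475 0.1656]
hit False
in 44.49 F [ 0.1  -0.07 -1.33] tcp [0.5109 0.2528 0.1651]
hit True
down 45.23 F [0.22 0.39 4.8 ] tcp [0.5109 0.2529 0.1557]
 45.23 [0.5109 0.2529 0.1557] F [-0.01  1.33  4.95] w 0.019
```

View pics/v7.png

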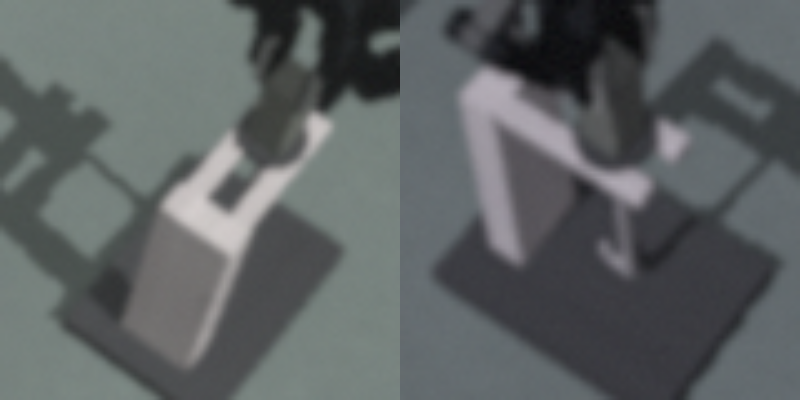

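The flange rests on the prongs and contact was felt at the same height as at the start. Release, check and hand in.

Run:
```python
from h import *
r.servo_line([.511,.2528,.1562],max_speed=.01)
r.command_gripper(.05); r.servo_line([.511,.2528,.30],max_speed=.1); r.dwell(.5)
c=cam("scene"); im,d=snap("scene","end"); P,u,v=cloud(d,c)
s=(u>350)&(u<430)&(v>225)&(v<290)&(P[:,2]>.185)&(P[:,2]<.205); Q=P[s]; print("handle",len(Q),Q.mean(0).round(4),np.percentile(Q[:,2],[50,95]))
m=(np.hypot(P[:,0]-.514,P[:,1]+.29)<.04)&(P[:,2]>.02)&(P[:,2]<.04); print("module top",P[m].mean(0).round(4),P[m][:,2].std())
st("end"); print(order.job_done())
```

```text
handle 113 [0.5142 0.2516 0.1933] [0.19406158 0.19727153]
module top [ 0.5162 -0.288   0.0286] 0.0034695838338133834
end 48.24 [0.511  0.2528 0.3   ] F [ 0.59 -0.16 -0.41] w 0.0498
the job is handed in; nothing more can be done
None
```

The job is handed in at about 48 s on the robot's clock: my last camera check had the module flat in the tray and the picker hanging in its fork, released, but the hand-in call returned no verdict.

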